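# Re-zero the torque-setting dial and set it to four clicks

## Task

Reset the click-stop torque dial on the grey setting unit: with the fingertips, push its finger bar counter-clockwise (seen from above) all the way back to the end stop, then push it clockwise exactly four clicks from the stop, never past the fourth, and leave it resting in that click. Only push, gently; do not squeeze the bar, and leave the grease tub, bearing and marker beside the unit where they are.

Things in the scene. Friction and masses are not known exactly. Their poses are not given: they have to be found in the camera images.
- setter: torque-setting unit fixed to the bench: grey box 146 x 146 mm, 46 mm high, on a dark base plate 170 x 170 x 10 mm, with a short drive stub on its front (-x) side, reaching 100 mm from the centre. Origin: centre of its underside, z up. 11 white ticks on its top, round the dial on the far (+x) side, mark the clicks; the counter-clockwise-most one is the stop, click 0.
- setter_axis (a point): point on the dial's vertical turning axis, level with the unit's top face, 46 mm above the bench; fixed, axes as the unit's. Pushed 40 mm from this axis the dial needs about 2 to 6 N to leave a click; a little past half way it runs on by itself into the next, where it stays when let go. The end stop is firm.
- dial (a joint): angle of the dial in rad: 0 at click 0, by the end stop, growing CLOCKWISE seen from above. One click is 0.393 rad (22.5 degrees): click n rests at 0.393 n, the fourth at 1.571; ten clicks in all. At the start it stands somewhere from click 1 to click 3. The firm end stop lies 0.03 rad beyond click 0 (pressed on it, the reading may go to -0.1).
- dial_top (a point): centre of the top of the finger bar, on the turning axis, 84.5 mm above the bench. The dial is a black disc 108 mm across, its flat top 56.5 mm above the bench; over its middle runs an upright finger bar 100 mm long, 14 mm thick, 28 mm high. At joint value q the bar's pointer half points at 1.963 - q rad, counter-clockwise from the unit's +x; the plain half points the opposite way.
- dial_pointer (a point): top end of the pointer half of the finger bar (the half with a white line along its top), 50 mm from the axis, 84.5 mm above the bench; turns with the dial.
- tub: closed loose grease tub, yellow and white, 79 mm across, 72 mm high, standing upright; origin at the centre of its underside; a bystander.
- bearing: loose ball bearing, 52 mm across, 12 mm high, lying flat; origin at the centre of its underside; a bystander.
- pen: loose black and white marker, 124 mm long, 16 mm thick, lying on its side; origin at the centre of its underside; a bystander.

How it is judged:
On the way:
1. the dial has been turned back to its end stop (click 0) (value of joint dial below 0.11781 rad), for 0.2 s.
At the end, for the whole second after the job is handed in: After having been at the stop, the dial rests in the fourth click (1.43 to 1.71 rad from the stop) and is still; grease tub, bearing and marker are within 15 mm of where they stood (value of joint dial between 1.43335 and 1.70824 rad and velocity of joint dial between -0.05 and 0.05 rad/s and distance of each of tub, bearing, pen from where it was at the start of the episode below 0.015 m); the robot touches nothing.
It fails at once if the dial is turned past the fourth click (beyond 4.7 clicks) (value of joint dial above 1.84569 rad).
It fails at once if the dial is squeezed or pushed hard (more than 35 N from the fingers) (contact force between the fingers and dial above 35 N).
It fails at once if the grease tub is shifted by more than 15 mm or picked up (distance of tub from where it was at the start of the episode above 0.015 m).
It fails at once if the bearing is shifted by more than 15 mm or picked up (distance of bearing from where it was at the start of the episode above 0.015 m).
It fails at once if the marker is shifted by more than 15 mm or picked up (distance of pen from where it was at the start of the episode above 0.015 m).
It also fails if it takes over 58 s, if anything falls off the work surface, if the arm or the gripper's body presses on something with over 40 N, if the wrist force passes 120 N, or if a joint passes its speed limit or range.

## Robot

A 7-joint arm with a two-finger parallel gripper is mounted at the origin on the work surface; the furniture and walls round the work are solid. World frame = base frame: x ahead of the robot, y to its left, z up, the work surface at z = 0. Lengths are in m, angles in rad, forces in N, time in s.
With the tool pointing down it reaches from about 0.4 to 0.85 m from the base axis. Payload 4.5 kg.
Tool frame: the origin (TCP) lies on the centre line of the jaws, within the pads' length; the fingertips stand 25 mm ahead of it and the grasp point (between the pads) lies 6 mm ahead of it (finger_overhang is the distance from the TCP to the fingertips, in m); z points along the fingers, y is the line along which they close (so a half turn about z gives the same grasp; the last joint's range is limited). The gripper opens to 88 mm and grips with 3 to 60 N. Pads are 18 mm wide; open, the fingers measure 123 mm over their backs; the gripper's body (75 mm by 187 mm) begins 45 mm behind the grasp point.
Start: joints at [-1.222, 0.689, -0.195, 1.565, 0.157, 0.902, -0.215], TCP at [0.193, 0.594, 0.264] pointing down, gripper open.
Joint ranges: [-3.01, 3.01], [-0.46, 2.08], [-1.47, 1.51], [0.13, 2.56], [-1, 4.14], [0.04, 2.09], [-2.66, 2.66]. Speed limits (rad/s): [2.57, 2.57, 3.14, 3.14, 3.14, 3.14, 3.14].

## Interface

Orientations are given as a rotation vector (axis times angle).
In Python, from station import move_pose, line_to, move_j, set_gripper, wait, inverse_kinematics, get_state, read_camera, MotionError, finish_job, boxes_of, silhouettes, mark_of, finger_overhang gives the robot as it stands. Calls block until the motion is done:
- move_pose(position, orientation): joint-space move of the TCP to a pose.
- line_to(position, velocity=0.15, rotation=None): straight line of the TCP; rotation=None keeps the orientation; velocity is the mean speed in m/s.
- move_j(angles): joint-space move.
- set_gripper(opening): finger opening in m; the grip force is fixed at half the most; returns when the fingers have stopped.
- wait(seconds).
- inverse_kinematics(position, orientation): joint angles nearest the present ones, or None.
- get_state(): the state.
- read_camera(name): name is "scene" or "top"; returns a dict with "pixels" (480x640x3 uint8, red, green, blue), "intrinsics" (3x3 intrinsics, pixels), "extrinsics" (4x4, takes a point from camera to world coordinates). Camera axes: x right, y up, looking along -z (the intrinsics and any distortion apply to the point x, -y, -z); pixel columns grow to the right and rows downward; lengths in m; the calibration is good to about 2 mm. A picture is of the moment at which its call begins. There is no depth.
A pose or a line that the arm cannot do raises MotionError and nothing moves.
- finish_job(): hands the job in; it is judged then, once.
Trained networks look in a picture, given as the dict that the camera call returned (one of the last four; its "shot" number tells which), for a name from the list of things; names that differ only in an ending like _2 or _b are one class to them, and where a whole thing is asked for, a point or a joint stands for the part that bears it (a point fixed in the world has none). Each returns a list of dicts, best first, with "conf" (0 to 1); they miss things now and then, are a little off and sometimes report something else, mostly with a low value. They report only what shows in the picture. A call takes as long as a camera call.
- boxes_of(picture, name): "location" ([x, y, z] in m, in the coordinates of the camera as it stood for that picture, good to about 4 mm: the middle of the surface that is visible of it).
- silhouettes(picture, name): "pixels" (480x640 bool, what is visible of it).
- mark_of(picture, name): "location" ([x, y, z] in m, in the coordinates of the camera as it stood for that picture, good to about 4 mm: a listed point, or the origin of a listed thing).
The state is a dict: "time": time; "joints": joint angles; "qd": joint speeds; "joint_efforts": joint torques, N m; "eef_pos": TCP position; "tcp_rot": TCP orientation; "ft_force": force on the tool from outside, world axes, zero at the start; "wrist_torque": the same for the moment, N m; "grip_width": finger opening in m; "gripper_force": force on a finger pad.
Only numpy, scipy, OpenCV 4.12 (cv2) and the standard library are available. Lean on these libraries where they do the work, as an engineer would, in place of code of your own. Each camera call takes 0.05 s, during which the arm holds its last target. There are 200 camera calls.

## Working session

There is one attempt and no reset: what is moved stays moved. The work goes in short steps, each a Python script; the robot and the scene stay as the last script left them, time stands still between calls to the robot, and variables do not carry over. Pictures are saved under pics/ and viewed, at most 10 in all, crops included, and the job is handed in when it is done.

```bash
mkdir -p pics
cat > h.py <<'E'
from station import *
import numpy as np, cv2
def W(pic,p): 
    E=np.array(pic["extrinsics"]); return E[:3,:3]@np.array(p)+E[:3,3]
E
python3 - <<'E'
from h import *
for c in ("top","scene"):
    p=read_camera(c); cv2.imwrite(f"pics/{c}0.png",p["pixels"][...,::-1])
    for n in ("setter","setter_axis","dial_top","dial_pointer","tub","bearing","pen"):
        print(c,n,[(W(p,r["location"]).round(4).tolist(),round(r["conf"],2)) for r in mark_of(p,n)[:2]])
s=get_state(); print(s["time"],s["eef_pos"],s["tcp_rot"],s["grip_width"],finger_overhang)
E
```

```text
top setter [([0.5736, 0.0452, 0.0019], 0.85)]
top setter_axis [([0.5744, 0.044, 0.05], 0.89)]
top dial_top [([0.572, 0.0464, 0.0884], 0.78)]
top dial_pointer [([0.5807, 0.0939, 0.0864], 0.66)]
top tub [([0.5584, 0.226, 0.0069], 0.6)]
top bearing [([0.3958, 0.1051, 0.0036], 0.88)]
top pen [([0.6217, -0.0973, -0.0024], 0.84)]
scene setter [([0.5723, 0.0435, 0.0051], 0.61)]
scene setter_axis [([0.572, 0.045, 0.0465], 0.88), ([0.3926, 0.1007, -0.0002], 0.59)]
scene dial_top [([0.574, 0.0416, 0.083], 0.62)]
scene dial_pointer [([0.5828, 0.0963, 0.0866], 0.89)]
scene tub [([0.5588, 0.2271, 0.0], 0.87)]
scene bearing [([0.3927, 0.1026, 0.0048], 0.78)]
scene pen [([0.6219, -0.1003, 0.0009], 0.57)]
0.8 [0.19346184 0.59433574 0.26375182] [-4.92336738e-01 -3.10275824e+00 -1.75899928e-04] 0.08795860222750998 0.025
```

View pics/top0.png

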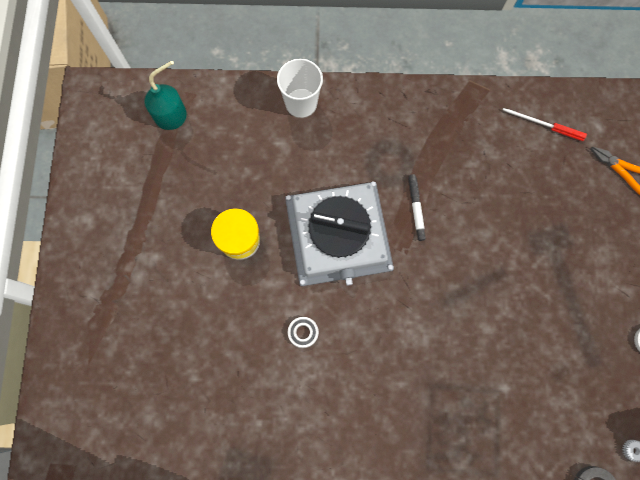

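View pics/scene0.png

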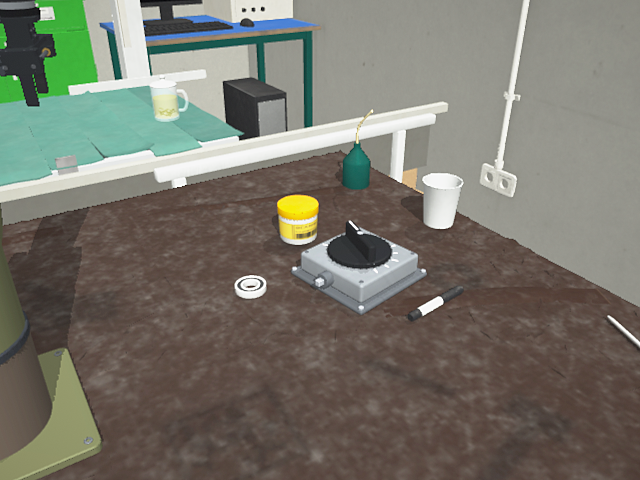

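The top view shows the unit centred near (340,228), slightly yawed, with the white pointer line ending near (314,217). The tub is at (236,233), the bearing at (303,332) and the pen at (417,207). In the scene view all three stand clear of the dial. Next I'll measure the yaw and dial angle.

```bash
cat >> h.py <<'E'
from scipy.optimize import minimize
def proj(p,X):
    E=np.array(p["extrinsics"]);K=np.array(p["intrinsics"]);c=(np.atleast_2d(X)-E[:3,3])@E[:3,:3]
    c=c*[1,-1,-1]; return (c[:,:2]/c[:,2:])@K[:2,:2].T+K[:2,2]
def unproj(p,uv,z):
    E=np.array(p["extrinsics"]);K=np.array(p["intrinsics"])
    d=E[:3,:3]@(np.linalg.inv(K)@[*uv,1]*[1,-1,-1]); return E[:3,3]+d*(z-E[2,3])/d[2]
def dial(C,yaw,n=3):
    v=[]
    for i in range(n):
        for c in ("top","scene"):
            p=read_camera(c)
            for r in mark_of(p,"dial_pointer")[:1]:
                a=W(p,r["location"])[:2]-C; q=1.963-(np.arctan2(a[1],a[0])-yaw)
                if abs(np.hypot(*a)-.05)<.012: v.append((q+np.pi)%(2*np.pi)-np.pi)
    return np.median(v), np.round(v,2)
E
python3 - <<'E'
from h import *
ps=[read_camera(c) for c in ("top","scene")]
ms=[silhouettes(p,"setter")[0]["pixels"]|silhouettes(p,"dial")[0]["pixels"] for p in ps]
def box(w,z0,z1): return [[sx*w,sy*w,z] for sx in(-1,1) for sy in(-1,1) for z in(z0,z1)]
def cost(t):
    c,s=np.cos(t[2]),np.sin(t[2]);R=np.array([[c,-s,0],[s,c,0],[0,0,1]]);tot=0
    for p,m in zip(ps,ms):
        im=np.zeros((1920,2560),np.uint8)
        th=np.linspace(0,6.28,40); disc=[[.054*np.cos(a),.054*np.sin(a),.0565] for a in th]
        for pts in (box(.085,0,.01),box(.073,.01,.046),disc):
            uv=proj(p,np.array(pts)@R.T+[t[0],t[1],0])
            cv2.fillConvexPoly(im,cv2.convexHull(np.int32(uv*4)),255)
        a=cv2.resize(im,(640,480),interpolation=cv2.INTER_AREA)/255
        tot+=np.abs(a-m).sum()
    return tot
best=min((minimize(cost,[.573,.0445,y],method="Nelder-Mead",options=dict(initial_simplex=[[.573,.0445,y],[.578,.0445,y],[.573,.05,y],[.573,.0445,y+.06]])) for y in(0.,.1,.2)),key=lambda r:r.fun)
print(best.x,best.fun,[m.sum() for m in ms])
# screws check in top
S=[unproj(ps[0],u,.012) for u in((290,198),(374,184),(390,267),(303,282))]
print(np.round(S,4).tolist())
print(np.mean(S,0))
for c in(best.x[:2],):print(dial(c,best.x[2]))
E
```

```text
[0.57289359 0.04472996 0.19282499] 773.4549019607842 [np.int64(8560), np.int64(6938)]
[[0.6358, 0.1339, 0.012], [0.6661, -0.02, 0.012], [0.5111, -0.0478, 0.012], [0.481, 0.1062, 0.012]]
[0.57348443 0.04307729 0.012     ]
(np.float64(0.7651083752394996), array([0.71, 0.76, 0.77, 0.74, 0.79, 0.78]))
```

```bash
cat >> h.py <<'E'
from scipy.spatial.transform import Rotation as Ro
C=np.array([.5732,.0443]); YAW=.193
def pose(q,d,z,r=.033,half=1,flip=1):
    """tool beside the bar at joint value q; d = signed offset from bar's mid-plane (+ = CCW side)"""
    a=1.963-q+YAW+(0 if half>0 else np.pi)
    u=np.array([np.cos(a),np.sin(a),0]);n=np.array([-u[1],u[0],0])
    y=flip*u; zt=np.array([0,0,-1.]); 
    return np.r_[C,z]+r*u+d*n, Ro.from_matrix(np.c_[np.cross(y,zt),y,zt]).as_rotvec()
def F(): return np.array(get_state()["ft_force"])
E
python3 - <<'E'
from h import *
print(F())
for half in(1,-1):
  for flip in(1,-1):
    print(half,flip)
    for q,d in((.785,-.03),(0,-.016),(0,.03),(1.571,.016)):
        for z in(.09,.2):
            j=inverse_kinematics(*pose(q,d,z,half=half,flip=flip)); print(q,z,None if j is None else np.round(j,2))
E
```

```text
[ 0.0057636   0.06346662 -0.13328057]
1 1
0.785 0.09 [-0.02  0.92 -0.31  1.72  0.47  0.58  0.76]
0.785 0.2 [-0.01  0.76 -0.32  1.66  0.32  0.77  0.89]
0 0.09 [ 0.04  0.91 -0.45  1.84  0.7   0.56  1.28]
0 0.2 [ 0.07  0.74 -0.51  1.78  0.5   0.75  1.46]
0 0.09 [ 0.1   0.89 -0.49  1.96  0.84  0.51  1.16]
0 0.2 [ 0.12  0.7  -0.51  1.9   0.52  0.68  1.45]
1.571 0.09 [-0.13  0.9  -0.13  1.78  0.22  0.48  0.18]
1.571 0.2 [-0.14  0.73 -0.11  1.72  0.12  0.7   0.27]
1 -1
0.785 0.09 [-0.43  0.96  0.44  1.74 -0.68  0.59 -1.35]
0.785 0.2 [-0.48  0.82  0.54  1.69 -0.55  0.79 -1.45]
0 0.09 [-0.32  0.89  0.18  1.86 -0.34  0.43 -0.89]
0 0.2 [-0.38  0.72  0.28  1.8  -0.3   0.66 -0.91]
0 0.09 [-0.27  0.86  0.14  1.98 -0.34  0.33 -0.85]
0 0.2 [-0.36  0.68  0.28  1.92 -0.32  0.58 -0.86]
1.571 0.09 [ 0.24  1.03 -0.83  1.75  1.    0.84  2.64]
1.571 0.2 [-0.65  0.91  0.87  1.75 -0.86  0.92 -1.96]
-1 1
0.785 0.09 [-0.3   0.89  0.31  1.97 -0.68  0.39 -1.23]
0.785 0.2 [-0.41  0.73  0.5   1.92 -0.56  0.64 -1.32]
0 0.09 [-0.19  0.89  0.17  1.84 -0.31  0.43 -0.78]
0 0.2 [-0.26  0.73  0.29  1.79 -0.31  0.67 -0.78]
0 0.09 [-0.24  0.93  0.2   1.72 -0.32  0.53 -0.82]
0 0.2 [-0.29  0.78  0.29  1.67 -0.3   0.74 -0.84]
1.571 0.09 [-0.35  0.92  0.44  1.92 -0.81  0.48 -1.88]
1.571 0.2 [-0.57  0.86  0.87  1.87 -0.88  0.85 -1.79]
-1 -1
0.785 0.09 [ 0.08  0.87 -0.33  1.95  0.64  0.43  0.63]
0.785 0.2 [ 0.08  0.68 -0.33  1.89  0.35  0.63  0.91]
0 0.09 [ 0.23  0.94 -0.56  1.82  0.82  0.63  1.32]
0 0.2 [ 0.21  0.75 -0.54  1.76  0.52  0.77  1.57]
0 0.09 [ 0.15  0.96 -0.52  1.7   0.7   0.68  1.41]
0 0.2 [ 0.16  0.8  -0.53  1.64  0.5   0.84  1.58]
1.571 0.09 [-0.01  0.86 -0.16  1.9   0.31  0.4   0.18]
1.571 0.2 [-0.03  0.68 -0.13  1.85  0.14  0.62  0.34]
```

Run:
```python
from h import *
set_gripper(0)
p,o=pose(.785,-.034,.16); move_pose(p,o)
line_to(pose(.785,-.034,.091)[0],.1); f0=F(); print(get_state()["time"],get_state()["grip_width"],f0)
def go(q,d,v=.03):
    p,o=pose(q,d,.091); line_to(p,v,o); f=F()-f0; print(round(q,3),d,np.round(f,1),round(get_state()["time"],2)); return np.linalg.norm(f)
for d in(-.026,-.021,-.018):
    if go(.785,d)>10: raise SystemExit
for q in np.r_[np.arange(.745,.06,-.06),np.arange(.06,-.08,-.02)]:
    if go(q,-.0165)>(14 if q>.1 else 10): break
wait(.3); print(F()-f0)
print(dial(C,YAW,1))
```

```text
6.2583 0.000562097396848298 [ 0.32870941 -0.48977531 -0.54729073]
0.785 -0.026 [-0.3  1.2  1.3] 6.67
0.785 -0.021 [0.2 0.5 0.5] 6.99
0.785 -0.018 [-0.5  0.9  1.6] 7.24
0.745 -0.0165 [ 2.4  0.4 -0.1] 7.49
0.685 -0.0165 [ 3.2 -1.  -0.1] 7.74
0.625 -0.0165 [1.2 0.8 0.7] 7.99
0.565 -0.0165 [0.1 0.7 0.3] 8.24
0.505 -0.0165 [-0.1  1.   0.2] 8.49
0.445 -0.0165 [0.3 0.4 0.5] 8.74
0.385 -0.0165 [ 3.2  0.7 -1.3] 8.99
0.325 -0.0165 [ 4.1  0.2 -0.5] 9.24
0.265 -0.0165 [ 2.9 -0.5  0.8] 9.49
0.205 -0.0165 [-0.4  0.4  0.5] 9.74
0.145 -0.0165 [-0.2  0.8  0.8] 9.99
0.085 -0.0165 [-0.7  0.1  0.5] 10.24
0.06 -0.0165 [ 1.   1.1 -0.4] 10.49
0.04 -0.0165 [ 0.4  0.8 -0.2] 10.74
0.02 -0.0165 [ 3.5  1.5 -1.1] 10.99
-0.0 -0.0165 [ 4.6  1.2 -2.8] 11.24
-0.02 -0.0165 [ 4.6  1.5 -2.4] 11.49
-0.04 -0.0165 [ 5.1  2.2 -2.1] 11.74
-0.06 -0.0165 [ 6.9  2.7 -3.8] 11.99
-0.08 -0.0165 [ 9.1  3.8 -4.9] 12.24
[ 8.83285214  3.26674589 -5.9707394 ]
(np.float64(-0.03474522062529806), array([-0.06, -0.01]))
```

The dial is pressed on its end stop: contact force is about 10 N and the angle reads about -0.03. Next I'll swing to the other side of the bar and push clockwise.

Run:
```python
from h import *
line_to(pose(0,-.034,.091)[0],.06); line_to(pose(0,-.034,.135)[0],.1)
print(dial(C,YAW,2))
p,o=pose(0,.034,.135); line_to(p,.1,o); line_to(pose(0,.034,.091)[0],.1); f0=F()
def go(q,d,v=.03):
    p,o=pose(q,d,.091); line_to(p,v,o); f=F()-f0; print(round(q,3),d,np.round(f,1),round(get_state()["time"],2)); return np.linalg.norm(f)
ok=all(go(0,d)<10 for d in(.026,.021,.018))
if ok:
    for q in np.arange(.06,1.47,.06):
        if go(q,.0165)>14: print("STOP");break
wait(.3); print(F()-f0, dial(C,YAW,2))
```

```text
(np.float64(-0.011150889503918737), array([ 0.01, -0.01, -0.01]))
0 0.026 [-0.8 -0.2  0.8] 16.06
0 0.021 [ 0.5 -0.6 -0.6] 16.38
0 0.018 [-0.8  0.2  0.3] 16.62
0.06 0.0165 [-1.7 -2.7 -0.4] 16.9
0.12 0.0165 [-3.5 -2.4 -1.1] 17.15
0.18 0.0165 [-0.   0.2 -0.2] 17.4
0.24 0.0165 [-1.1 -0.7 -0.2] 17.65
0.3 0.0165 [ 0.  -1.8  0.4] 17.9
0.36 0.0165 [-1.3 -0.9 -0.5] 18.15
0.42 0.0165 [-3.8 -2.2  0. ] 18.4
0.48 0.0165 [-4.4 -0.9  0.4] 18.65
0.54 0.0165 [-0.5 -0.4 -1. ] 18.9
0.6 0.0165 [-0.6 -1.3  0.2] 19.15
0.66 0.0165 [-0.3 -0.8 -0.3] 19.4
0.72 0.0165 [-0.6 -1.  -0.4] 19.65
0.78 0.0165 [-3.3 -1.   1.4] 19.9
0.84 0.0165 [-5.3 -0.9  1.4] 20.15
0.9 0.0165 [-3.3 -0.8 -1.1] 20.4
0.96 0.0165 [-0.1 -0.5  0. ] 20.65
1.02 0.0165 [-0.1 -0.7 -0.2] 20.9
1.08 0.0165 [-1.5 -0.6 -0.2] 21.15
1.14 0.0165 [-2.2 -0.6  1.6] 21.4
1.2 0.0165 [-5.4 -0.2  2.9] 21.65
1.26 0.0165 [-5.1  2.3  1.3] 21.9
1.32 0.0165 [-0.2 -1.9 -0.4] 22.15
1.38 0.0165 [ 0.  -1.1  0.5] 22.4
1.44 0.0165 [ 0.3 -0.5 -0.6] 22.65
[-0.07742873 -1.20499104 -0.23037444] (np.float64(1.533954939175831), array([1.56, 1.51]))
```

Four snaps were felt and the dial reads about 1.55. I'll back off, lift and verify.

Run:
```python
from h import *
line_to(pose(1.44,.034,.091)[0],.06); line_to(pose(1.44,.034,.2)[0],.15)
p,o=pose(1.44,.034,.2); line_to([.45,.2,.3],.15)
print(dial(C,YAW,3),F(),get_state()["time"])
for c in("top","scene"):
    p=read_camera(c)
    if c=="top": cv2.imwrite("pics/top1.png",p["pixels"][...,::-1])
    for n in("tub","bearing","pen"): print(c,n,[W(p,r["location"]).round(4).tolist() for r in mark_of(p,n)[:1]])
```

```text
(np.float64(1.5022731211912088), array([1.49, 1.5 , 1.49, 1.57, 1.55])) [ 0.77430191 -0.56912601 -1.3429991 ] 26.7083
top tub []
top bearing []
top pen [[0.6282, -0.0942, -0.0011]]
scene tub [[0.5568, 0.2246, 0.0002]]
scene bearing [[0.3947, 0.1065, 0.0012]]
scene pen [[0.6254, -0.1004, -0.0]]
```

View pics/top1.png

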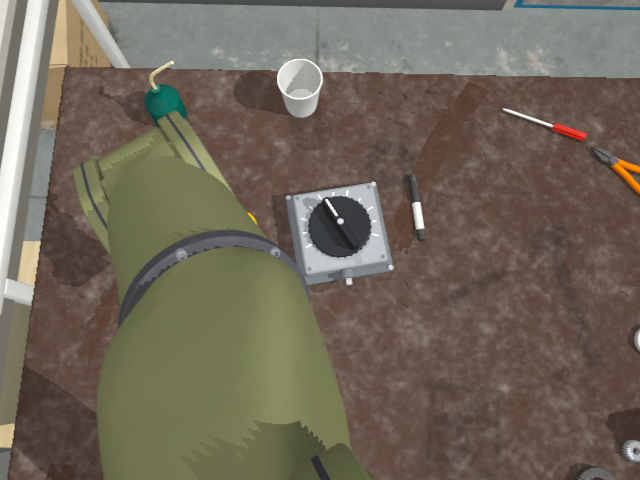

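The pointer now ends near (327,199), which fits click 4, with the arm clear of the unit. The marker is unmoved at (417,207). The arm hides the tub and bearing in this view, but the scene camera puts both where they stood.

```bash
python3 -c "
from station import *
print(finish_job())"
```

```text
the job is handed in; nothing more can be done
None
```

I pushed the dial back to its end stop, then four clicks clockwise. It rests in click 4 (camera reading about 1.5 rad), the tub, bearing and marker measured within about 7 mm of their starting positions (camera accuracy about 4 mm), and the job is handed in; no verdict was returned.

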